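# Tip the tea box over and push it in under the riser

## Task

The tea box standing in front of the little wooden riser with the glasses is too tall to go under it. Push it over with the fingertips so that it lies flat on the worktop in front of the riser's open side with its top end towards the riser, then push it along the worktop, lying, in under the riser until its top end is up against the back panel. Do not grip, lift or carry it, and leave the two glasses on the riser, the smaller box and the spice jar where they stand.

Things in the scene. Friction and masses are not known exactly. Their poses are not given: they have to be found in the camera images.
- tea_box: the taller of the two cardboard boxes near the riser (not those in the far left corner), pale, 62 x 66 x 120 mm (own x, y, z), solid, 50 to 100 g; stands on the worktop 235 to 290 mm out from the riser's origin, sides roughly parallel to the riser's. Origin: centre of its underside, z up to its top end. Slides at under 1 N; tips when pushed within 20 mm of its top edge, and past 30 degrees falls by itself.
- tea_top (a point): centre of the tea box's top end, 120 mm from its underside along its z; when the box is tipped over, this end comes down about 120 mm beyond the bottom edge it turned on
- tea_mid (a point): centre of the tea box's volume, 60 mm above its underside along its z; 60 mm above the worktop when the box stands, 31 to 33 mm when it lies
- riser: low wooden riser (bench for glasses), fixed, 126 mm wide (its x), 98 mm deep (its y), deck top at 88 mm, a thin steel rail round back and sides of the deck up to 105 mm. Origin on the worktop; its +y points out of its open side, towards the tea box. 14 mm side panels leave a tunnel 98 mm wide (x -49 to 49 mm) and 80 mm high.
- glass_a: shot glass, 47 mm wide, 58 mm tall, standing on the back half of the riser's deck; origin: centre of its underside
- glass_b: a second shot glass of the same kind beside the first; origin: centre of its underside
- filter_box: the smaller, brown cardboard box near the riser, 50 x 55 x 90 mm, standing on the worktop on the far side of the way the tea box takes; origin: centre of its underside
- spice_jar: spice jar with a red lid, the one near the riser, 45 mm across, 108 mm tall, standing on the worktop on the far side of the way the tea box takes; origin: centre of its underside
- riser_mouth (a point): middle of the tunnel's open end, on the worktop, at y = +45 mm of the riser; a lying tea box pushed fully in sticks out of it by about 30 mm
- riser_back (a point): middle of the inner face of the back panel that closes the tunnel, on the worktop, at y = -45 mm of the riser
There are look-alikes about, which are no part of the job. What is shaped like the tea_box but pink is not meant.

How it is judged:
On the way, in this order (a step that is already met when the one before it is completed fails the run):
1. the tea box lies flat on the worktop, clear of the riser, its top end towards the riser (angle between tea_box's own z axis and vertical between 1.45 and 1.69 rad and height (world z) of tea_mid below 0.042 m and angle between the z axis of tea_box and the y axis of riser, either way round below 0.7 rad and y of tea_top in the frame of riser above 0.03 m and horizontal distance between tea_box and riser above 0.14 m), for 0.2 s.
2. the tea box is in under the riser, up against the back panel (y of tea_top in the frame of riser below -0.033 m and x of tea_top in the frame of riser between -0.04 and 0.04 m and height (world z) of tea_mid below 0.042 m), for 0.2 s.
At the end, for the whole second after the job is handed in: the tea box lies flat on the worktop (within 7 degrees) inside the riser's tunnel, its top end within 12 mm of the back panel, at rest and let go; the glasses have not moved by 12 mm, nor the smaller box and the spice jar by 15 mm (all of step 2 and angle between tea_box's own z axis and vertical between 1.45 and 1.69 rad and y of tea_top in the frame of riser above -0.06 m and linear speed of tea_box below 0.01 m/s and distance of each of glass_a, glass_b from where it was at the start of the episode below 0.012 m and distance of each of filter_box, spice_jar from where it was at the start of the episode below 0.015 m); the robot touches nothing.
It fails at once if the tea box is lifted off the worktop (height (world z) of tea_mid above 0.088 m or (angle between tea_box's own z axis and vertical below 0.1 rad and height (world z) of tea_mid above 0.074 m) or (angle between tea_box's own z axis and vertical between 1.45 and 1.69 rad and height (world z) of tea_mid above 0.058 m)).
It fails at once if the tea box is taken between the fingers (the grasp point is inside it) (x of the grasp point in the frame of tea_box between -0.024 and 0.024 m and y of the grasp point in the frame of tea_box between -0.024 and 0.024 m and z of the grasp point in the frame of tea_box between 0.008 and 0.112 m).
It fails at once if a glass on the riser is shifted or knocked over (distance of any of glass_a, glass_b from where it was at the start of the episode above 0.012 m or angle between any of glass_a, glass_b's own z axis and vertical above 0.35 rad).
It fails at once if the smaller box or the spice jar is shifted or knocked over (distance of any of filter_box, spice_jar from where it was at the start of the episode above 0.015 m or angle between any of filter_box, spice_jar's own z axis and vertical above 0.35 rad).
It also fails if it takes over 38 s, if anything falls off the work surface, if the arm or the gripper's body presses on something with over 40 N, if the wrist force passes 120 N, or if a joint passes its speed limit or range.

## Robot

A 6-joint arm with a two-finger parallel gripper is mounted at the origin on a cart in front of the work surface, level with it; the furniture and walls round the work are solid. World frame = base frame: x ahead of the robot, y to its left, z up, the work surface at z = 0. Lengths are in m, angles in rad, forces in N, time in s.
With the tool pointing down it reaches from about 0.375 to 0.925 m from the base axis. Payload 5.7 kg.
Tool frame: the origin (TCP) lies midway between the tips of the shut fingers; the grasp point (between the pads) lies 19 mm behind it; z points along the fingers, y is the line along which they close (so a half turn about z gives the same grasp; the last joint's range is limited). The gripper opens to 88 mm and grips with 3 to 60 N. Pads are 20 mm wide; open, the fingers measure 115 mm over their backs; the gripper's body (75 mm by 178 mm) begins 61 mm behind the grasp point.
Start: joints at [1.059, 0.359, 1.51, -0, 1.272, -0.115], TCP at [0.232, 0.553, 0.223] pointing down, gripper open.
Joint ranges: [-2.97, 2.97], [-1.01, 2.36], [0.21, 2.38], [-0.96, 4.11], [0.2, 2.71], [-2.98, 2.98]. Speed limits (rad/s): [2.39, 2.39, 3.14, 3.14, 3.14, 3.14].

## Interface

Orientations are given as a unit quaternion [x, y, z, w].
In Python, from bench import move_ptp, servo_line, goto_joints, move_gripper, sleep, inverse_kinematics, capture, PlanningError, close_job, spot_in, silhouettes, current_clock, current_joint_pos, current_qvel, current_joint_torque, current_position, current_orientation, current_force, current_torque, current_finger_gap, current_grip_force gives the robot as it stands. Calls block until the motion is done:
- move_ptp(position, orientation): joint-space move of the TCP to a pose.
- servo_line(position, orientation=None, rate=0.15, contact_N=None): straight line of the TCP; orientation=None keeps the orientation; rate is the mean speed in m/s. With contact_N (N) it stops when the force on the tool has changed by that much, and returns True; else False.
- goto_joints(angles): joint-space move.
- move_gripper(opening): finger opening in m; the grip force is fixed at half the most; returns when the fingers have stopped.
- sleep(seconds).
- inverse_kinematics(position, orientation): joint angles nearest the present ones, or None.
- capture(name): name is "scene" or "top" or "wrist"; returns a dict with "image" (420x560x3 uint8, blue, green, red), "range_z" (420x560 float32, m along the optical axis (not along the pixel's ray), 0 where there is no reading), "intrinsics" (3x3 intrinsics, pixels), "R" (3x3) and "t" (3): a world point X has camera coordinates R X + t. Camera axes: x right, y down, z forward; pixel columns grow to the right and rows downward; lengths in m; the calibration is good to about 2 mm. The wrist camera is an equidistant fisheye: a pixel r from the principal point sees the ray r / f radians off the axis. A picture is of the moment at which its call begins.
A pose or a line that the arm cannot do raises PlanningError and nothing moves.
- close_job(): hands the job in; it is judged then, once.
Trained networks look in the newest picture that a camera, given by its name, has taken for a name from the list of things; names that differ only in an ending like _2 or _b are one class to them, and where a whole thing is asked for, a point or a joint stands for the part that bears it (a point fixed in the world has none). Each returns a list of dicts, best first, with "conf" (0 to 1); they miss things now and then, are a little off and sometimes report something else, mostly with a low value. They report only what shows in the picture. A call takes as long as a camera call. They do not tell look-alikes from the thing itself.
- spot_in(camera, query): "xy" ([column, row] in pixels, amid what is visible of it).
- silhouettes(camera, query): "region" (420x560 bool, what is visible of it) and "xy" ([column, row] in pixels, amid what is visible of it).
Readings, each from a call of its own:
- current_clock(): time.
- current_joint_pos(): joint angles.
- current_qvel(): joint speeds.
- current_joint_torque(): joint torques, N m.
- current_position(): TCP position.
- current_orientation(): TCP orientation.
- current_force(): force on the tool from outside, world axes, zero at the start.
- current_torque(): the same for the moment, N m.
- current_finger_gap(): finger opening in m.
- current_grip_force(): force on a finger pad.
Only numpy, scipy, OpenCV 4.12 (cv2) and the standard library are available. Lean on these libraries where they do the work, as an engineer would, in place of code of your own. Each camera call takes 0.05 s, during which the arm holds its last target. There are 200 camera calls.

## Working session

There is one attempt and no reset: what is moved stays moved. The work goes in short steps, each a Python script; the robot and the scene stay as the last script left them, time stands still between calls to the robot, and variables do not carry over. Pictures are saved under pics/ and viewed, at most 10 in all, crops included, and the job is handed in when it is done.

```bash
ls; mkdir -p pics; cat > h.py <<'E'
import numpy as np, cv2
from bench import *
def cloud(c):
    z=c["range_z"];K=c["intrinsics"];v,u=np.indices(z.shape)
    P=np.stack([(u-K[0,2])/K[0,0]*z,(v-K[1,2])/K[1,1]*z,z],-1)
    W=(P-c["t"])@c["R"]; W[z<=0]=np.nan
    return W
E
python3 - <<'E'
from h import *
np.set_printoptions(precision=3,suppress=True)
ims=[]
for n in ("scene","top"):
    c=capture(n); W=cloud(c); cv2.imwrite(f"pics/{n}0.png",c["image"]); print(n)
    np.savez(f"{n}0.npz",W=W,im=c["image"])
    for q in ("tea_box","riser","glass_a","filter_box","spice_jar"):
        for d in silhouettes(n,q)[:4]:
            p=W[d["region"]]; p=p[~np.isnan(p[:,0])]
            print(q,round(d["conf"],2),np.round(d["xy"]),len(p), *(np.percentile(p,[3,50,97],axis=0) if len(p) else []))
print(current_clock())
E
```

```text
pics
scene
tea_box 0.89 [182. 203.] 1473 [0.393 0.206 0.009] [0.409 0.212 0.08 ] [0.449 0.267 0.121]
tea_box 0.78 [213. 232.] 2196 [0.368 0.032 0.005] [0.391 0.054 0.073] [0.447 0.091 0.121]
tea_box 0.76 [245. 213.] 1608 [0.49  0.087 0.005] [0.512 0.093 0.079] [0.55  0.15  0.121]
tea_box 0.3 [336. 213.] 256 [ 0.645 -0.078  0.064] [ 0.663 -0.041  0.089] [ 0.69  -0.02   0.092]
riser 0.58 [318. 270.] 3600 [ 0.453 -0.2    0.005] [ 0.476 -0.192  0.058] [ 0.567 -0.105  0.102]
riser 0.53 [299. 208.] 749 [0.647 0.064 0.003] [0.657 0.074 0.062] [0.686 0.107 0.109]
glass_a 0.89 [341. 230.] 703 [ 0.524 -0.192  0.089] [ 0.537 -0.176  0.128] [ 0.569 -0.146  0.146]
glass_a 0.78 [317. 237.] 703 [ 0.467 -0.183  0.094] [ 0.481 -0.169  0.13 ] [ 0.511 -0.139  0.146]
filter_box 0.87 [336. 214.] 293 [ 0.645 -0.08   0.045] [ 0.664 -0.043  0.089] [ 0.691 -0.019  0.092]
spice_jar 0.62 [298. 211.] 740 [0.647 0.064 0.005] [0.657 0.074 0.063] [0.684 0.102 0.109]
top
tea_box 0.96 [223. 215.] 1071 [0.492 0.088 0.012] [0.519 0.119 0.12 ] [0.552 0.153 0.123]
tea_box 0.65 [240. 266.] 892 [0.377 0.039 0.117] [0.409 0.071 0.12 ] [0.443 0.104 0.124]
tea_box 0.62 [168. 259.] 1161 [0.397 0.206 0.017] [0.425 0.231 0.12 ] [0.455 0.271 0.123]
riser 0.74 [332. 224.] 1757 [ 0.455 -0.19   0.039] [ 0.515 -0.132  0.088] [ 0.577 -0.1    0.106]
glass_a 0.93 [352. 208.] 432 [ 0.527 -0.191  0.09 ] [ 0.55  -0.174  0.117] [ 0.568 -0.147  0.148]
glass_a 0.64 [351. 231.] 413 [ 0.47  -0.183  0.092] [ 0.492 -0.167  0.116] [ 0.512 -0.141  0.148]
spice_jar 0.91 [237. 156.] 483 [0.648 0.065 0.016] [0.661 0.085 0.106] [0.687 0.105 0.111]
spice_jar 0.38 [354. 207.] 434 [ 0.527 -0.189  0.099] [ 0.55  -0.172  0.118] [ 0.568 -0.147  0.148]
0.6
```

```bash
python3 - <<'E'
from h import *
np.set_printoptions(precision=4,suppress=True)
d=np.load("top0.npz");W=d["W"]
v=cv2.hconcat([cv2.imread("pics/scene0.png"),cv2.imread("pics/top0.png")]); cv2.imwrite("pics/both0.png",cv2.resize(v,(800,300),interpolation=cv2.INTER_AREA))
def rect(xl,yl,zl,name,src=W):
    m=(src[...,0]>xl[0])&(src[...,0]<xl[1])&(src[...,1]>yl[0])&(src[...,1]<yl[1])&(src[...,2]>zl[0])&(src[...,2]<zl[1])
    p=src[m][:,:2].astype(np.float32); r=cv2.minAreaRect(p*1000); print(name,len(p),p.mean(0),r)
rect((.47,.58),(.06,.18),(.112,.13),"A")
rect((.36,.46),(.02,.13),(.112,.13),"B")
rect((.38,.48),(.19,.29),(.112,.13),"C")
rect((.43,.6),(-.22,-.08),(.08,.112),"riser")
rect((.43,.6),(-.22,-.08),(.098,.112),"rail")
rect((.62,.71),(-.1,0),(.08,.1),"filter")
E
```

```text
A 876 [0.5239 0.1219] ((524.3350830078125, 122.08903503417969), (65.89153289794922, 62.74498748779297), 84.92466735839844)
B 900 [0.4095 0.0719] ((409.5428466796875, 72.05775451660156), (65.06134033203125, 61.92420196533203), 27.611797332763672)
C 924 [0.4258 0.2397] ((425.9006652832031, 240.25405883789062), (66.33567810058594, 62.06031036376953), 86.80691528320312)
riser 2018 [ 0.5172 -0.1427] ((528.0557861328125, -150.56735229492188), (99.21021270751953, 146.9507598876953), 86.32451629638672)
rail 455 [ 0.5157 -0.1687] ((525.2650756835938, -171.54940795898438), (56.62417984008789, 137.43350219726562), 87.50179290771484)
filter 532 [ 0.668  -0.0496] ((668.8964233398438, -49.77503967285156), (54.65519332885742, 51.57536315917969), 76.87210845947266)
```

View pics/both0.png

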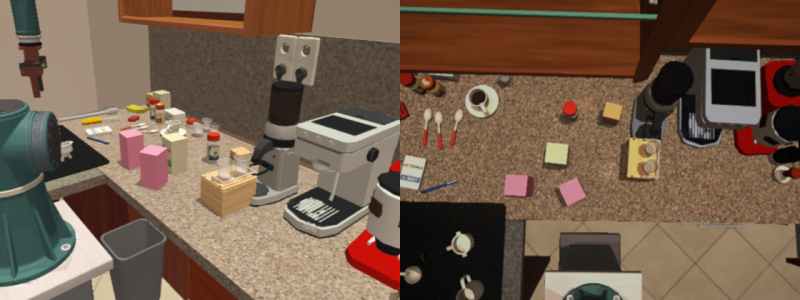

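The pale tea box is the green-yellow one at about (557,153) in the top half of the montage. The two pink boxes are look-alikes. The riser with its glasses is at (643,157), the filter box at (612,112) and the jar at (570,108). Next I fit the riser's pose from its deck edges.

```bash
python3 - <<'E'
from h import *
np.set_printoptions(precision=4,suppress=True)
W=np.load("top0.npz")["W"].reshape(-1,3)
m=(W[:,0]>.43)&(W[:,0]<.60)&(W[:,1]>-.16)&(W[:,1]<-.06)&(W[:,2]>.082)&(W[:,2]<.094)
p=W[m]
xs=np.arange(.465,.565,.008); f=[p[(p[:,0]>x)&(p[:,0]<x+.008)][:,1].max() for x in xs]
print("front",np.array(f)); k=np.polyfit(xs+.004,f,1); print(k,np.degrees(np.arctan(k[0])))
ys=np.arange(-.15,-.1,.008)
for y in ys:
    q=p[(p[:,1]>y)&(p[:,1]<y+.008)][:,0]; print(round(y+.004,3),q.min(),q.max(),len(q))
S=np.load("scene0.npz")["W"].reshape(-1,3)
# low-x side face of riser, and rails
m=(S[:,0]>.44)&(S[:,0]<.5)&(S[:,1]>-.2)&(S[:,1]<-.08)&(S[:,2]>.01)&(S[:,2]<.08)
q=S[m]; print(len(q)); 
for y in np.arange(-.2,-.08,.012):
    r=q[(q[:,1]>y)&(q[:,1]<y+.012)]; print("side",round(y+.006,3),len(r),np.median(r[:,0]) if len(r) else 0)
m=(S[:,0]>.44)&(S[:,0]<.59)&(S[:,1]>-.23)&(S[:,1]<-.17)&(S[:,2]>.01)&(S[:,2]<.08); q=S[m]
for x in np.arange(.45,.59,.015):
    r=q[(q[:,0]>x)&(q[:,0]<x+.015)]; print("back",round(x+.0075,3),len(r),np.median(r[:,1]) if len(r) else 0)
E
```

```text
front [-0.0982 -0.098  -0.0982 -0.1    -0.1    -0.1001 -0.1004 -0.1004 -0.1022
 -0.1022 -0.1022 -0.1028 -0.1047]
[-0.0619 -0.0687] -3.5442914961049503
-0.146 0.4550195512391615 0.5922986851520982 173
-0.138 0.45669215414256303 0.5795616162263901 190
-0.13 0.45670397544943586 0.5815848848888187 194
-0.122 0.4566535769406706 0.5814669717611409 210
-0.114 0.45837624419847944 0.5811412337514089 177
-0.106 0.4584303322009605 0.5814667312369997 208
-0.098 0.45823626386266375 0.5216298047217162 39
1523
side -0.194 621 0.47341016959235105
side -0.182 130 0.45326510180359014
side -0.17 132 0.45409120111588674
side -0.158 116 0.45482226026424455
side -0.146 125 0.4551743833710514
side -0.134 112 0.4559933343212891
side -0.122 111 0.45666232068991486
side -0.11 110 0.45739132550284206
side -0.098 66 0.45819870740320756
side -0.086 0 0
back 0.458 404 -0.1883224454084752
back 0.473 183 -0.19421434443543126
back 0.488 173 -0.19509361428646765
back 0.503 167 -0.1961186094865396
back 0.518 169 -0.19663668956024272
back 0.533 166 -0.1975400253019014
back 0.548 155 -0.1985075912751322
back 0.563 219 -0.20029232958158047
back 0.578 165 -0.20750099277281428
back 0.593 37 -0.21314744623651868
```

```bash
cat >> h.py <<'E'
from scipy.spatial.transform import Rotation as Ro
a=np.radians(-3.55); XR=np.array([np.cos(a),np.sin(a),0]); YR=np.array([-np.sin(a),np.cos(a),0]); O=np.array([.518,-.149,0])
def P(x,y,z): return list(O+x*XR+y*YR+[0,0,z])
def loc(w): d=np.asarray(w)-O; return np.array([d@XR,d@YR,d[2]])
def quat(s):
    yt=s*XR; zt=np.array([0,0,-1.]); return list(Ro.from_matrix(np.stack([np.cross(yt,zt),yt,zt],1)).as_quat())
E
python3 - <<'E'
from h import *
np.set_printoptions(precision=3,suppress=True)
for s in (1,-1):
    print(s,inverse_kinematics(P(-.011,.34,.25),quat(s)),inverse_kinematics(P(0,.085,.05),quat(s)),inverse_kinematics(P(0,.2,.3),quat(s)))
print(Ro.from_quat(current_orientation()).as_matrix())
E
```

```text
1 [ 0.224  0.28   1.558 -0.     1.304  0.286] [-0.253  0.479  1.841 -0.     0.821 -0.191] [-0.035  0.198  1.544 -0.     1.4    0.027]
-1 [ 0.224  0.28   1.558 -0.     1.304 -2.856] [-0.253  0.479  1.841 -0.     0.821  2.95 ] None
[[-0.922  0.386 -0.   ]
 [ 0.386  0.922 -0.   ]
 [ 0.    -0.    -1.   ]]
```

```bash
python3 - <<'E'
from h import *
np.set_printoptions(precision=3,suppress=True)
q=quat(1); x=-.011
move_gripper(.03)
move_ptp(P(x,.345,.22),q)
servo_line(P(x,.345,.106),q,rate=.2)
print(current_clock(),loc(current_position()))
hit=servo_line(P(x,.295,.106),q,rate=.04,contact_N=.5); print("hit",hit,loc(current_position()),current_force())
servo_line(P(x,.235,.106),q,rate=.08); print(loc(current_position()),current_force())
sleep(.6)
c=capture("top"); W=cloud(c); d=silhouettes("top","tea_box"); s=capture("scene")
for e in d:
    p=W[e["region"]]; p=p[~np.isnan(p[:,0])]; print(e["conf"],e["xy"],np.percentile(p,[3,50,97],axis=0))
cv2.imwrite("pics/tip.png",cv2.resize(cv2.hconcat([s["image"],c["image"]]),(800,300),interpolation=cv2.INTER_AREA))
print(current_clock())
E
```

```text
4.0167 [-0.011  0.346  0.107]
hit False [-0.011  0.295  0.106] [-0.301 -0.422 -0.785]
[-0.011  0.235  0.106] [ 0.081  0.801 -0.281]
0.97 [237.3, 266.6] [[0.375 0.052 0.117]
 [0.408 0.076 0.12 ]
 [0.435 0.105 0.123]]
0.95 [278.3, 219.0] [[ 0.482 -0.03   0.003]
 [ 0.513 -0.006  0.066]
 [ 0.545  0.055  0.069]]
0.57 [186.8, 254.1] [[0.399 0.206 0.004]
 [0.434 0.209 0.033]
 [0.454 0.272 0.122]]
7.0667
```

View pics/tip.png

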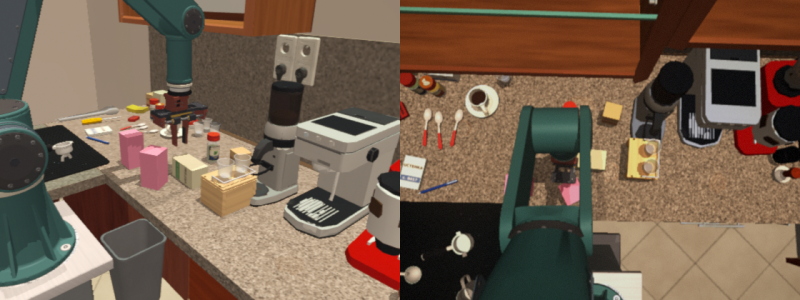

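The box lies flat, at about (187,170) in the scene half and (598,158) in the top half. Its top end points at the riser and it is clear of it. I back off, descend and measure.

```bash
cat >> h.py <<'E'
def fit():
    p=np.concatenate([cloud(capture(n)).reshape(-1,3) for n in ("scene","top")])
    p=p[~np.isnan(p[:,0])]-O; l=np.stack([p@XR,p@YR,p[:,2]],1)
    m=(abs(l[:,0])<.07)&(l[:,1]>.055)&(l[:,1]<.26)&(l[:,2]>.055)&(l[:,2]<.074)
    t=l[m]; r=cv2.minAreaRect((t[:,:2]*1000).astype(np.float32)); return r,t[:,1].min(),t[:,1].max(),len(t)
E
python3 - <<'E'
from h import *
q=quat(1); x=-.011
servo_line(P(x,.275,.106),q,rate=.15)
servo_line(P(x,.275,.05),q,rate=.15)
print(fit(),loc(current_position()),current_clock())
E
```

```text
(((-13.548715591430664, 175.4153594970703), (124.02970886230469, 65.95158386230469), 89.0649185180664), np.float64(0.11319992313940914), np.float64(0.23736733757901712), 2121) [-0.01014741  0.27483325  0.05089177] 8.1083
```

The box sits 13 mm off the tunnel's centreline, and the play is only ±16 mm. I nudge it sideways first.

```bash
python3 - <<'E'
from h import *
q=quat(1)
servo_line(P(-.011,.275,.13),q,rate=.2)
move_gripper(0)
servo_line(P(-.075,.172,.13),q,rate=.2)
servo_line(P(-.075,.172,.047),q,rate=.15)
servo_line(P(-.046,.172,.047),q,rate=.03); print(current_force())
r=fit(); print(r)
servo_line(P(-.07,.172,.047),q,rate=.1)
servo_line(P(-.07,.172,.13),q,rate=.2)
servo_line(P(0,.28,.13),q,rate=.2)
print(fit(),current_clock())
E
```

```text
[-0.0552314  -0.86644213 -0.07836788]
(((-16.80457305908203, 177.69212341308594), (123.73188018798828, 82.72758483886719), 89.23065948486328), np.float64(0.11548471735895967), np.float64(0.23980061421456877), 708)
(((-7.850107192993164, 176.96112060546875), (123.37531280517578, 65.0802993774414), 89.60724639892578), np.float64(0.11516309210220747), np.float64(0.23883669314289266), 2215) 13.8
```

```bash
python3 - <<'E'
from h import *
q=quat(1); x=-.008
move_gripper(.03)
servo_line(P(x,.28,.048),q,rate=.2)
print(servo_line(P(x+.003,.165,.048),q,rate=.08,contact_N=6),loc(current_position()))
print(fit())
print(servo_line(P(x+.003,.105,.048),q,rate=.06,contact_N=6),loc(current_position()),current_force())
c=capture("top"); s=capture("scene")
cv2.imwrite("pics/in.png",cv2.resize(cv2.hconcat([s["image"][130:340,120:400],c["image"][130:340,180:460]]),(800,300)))
print(fit(),current_clock())
E
```

```text
False [-0.00509256  0.16527201  0.0479523 ]
(((-5.312986373901367, 129.16090393066406), (101.20750427246094, 64.70016479492188), 88.51397705078125), np.float64(0.07843467380314868), np.float64(0.1803875544498972), 728)
False [-0.00502365  0.10519341  0.04801568] [ 0.81357546  0.10002246 -0.25166723]
(((-15.614490509033203, 94.50918579101562), (69.30514526367188, 54.82942199707031), 26.28382682800293), np.float64(0.0555513982294418), np.float64(0.11909199443179885), 193) 18.05
```

View pics/in.png

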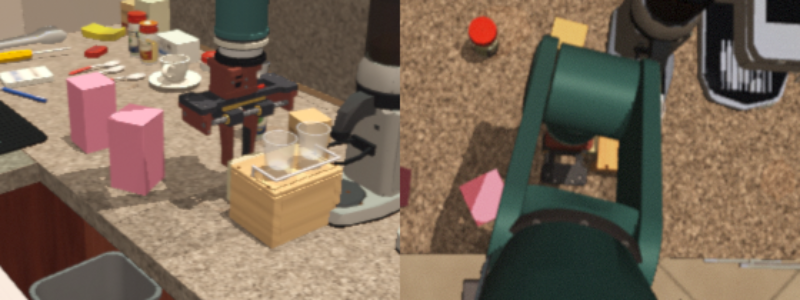

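The box is going in between the fingers and the riser at about (232,165) of the crop, and the glasses are untouched. I push the last part until the force rises at the back panel.

```bash
python3 - <<'E'
from h import *
q=quat(1); x=-.005
print(servo_line(P(x,.074,.048),q,rate=.04,contact_N=4),loc(current_position()),current_force())
y=loc(current_position())[1]
servo_line(P(x,y+.09,.048),q,rate=.15)
servo_line(P(x,y+.12,.25),q,rate=.25)
move_ptp(P(-.03,.4,.25),q)
c=capture("top"); s=capture("scene")
cv2.imwrite("pics/fin.png",cv2.resize(cv2.hconcat([s["image"][130:340,120:400],c["image"][130:340,180:460]]),(800,300)))
for n,cc in (("top",c),("scene",s)):
    p=cloud(cc).reshape(-1,3); p=p[~np.isnan(p[:,0])]-O; l=np.stack([p@XR,p@YR,p[:,2]],1)
    t=l[(abs(l[:,0])<.055)&(l[:,1]>.055)&(l[:,1]<.2)&(l[:,2]>.02)&(l[:,2]<.075)]
    print(n,len(t),np.percentile(t,[1,50,99],axis=0))
    t=t[t[:,2]>.055]; 
    if len(t)>5: print(cv2.minAreaRect((t[:,:2]*1000).astype(np.float32)),t[:,1].max())
print(current_clock())
E
```

```text
True [-0.00555251  0.08992919  0.04785154] [-0.02388016  3.3052067   2.37108238]
top 332 [[-0.03608193  0.05528641  0.02483907]
 [-0.00677774  0.06840681  0.06575484]
 [ 0.02486151  0.07864127  0.06991215]]
((-5.169563293457031, 66.9121322631836), (61.76658248901367, 23.395675659179688), 0.20660880208015442) 0.07865626071323986Traceback (most recent call last):
  File "<stdin>", line 13, in <module>
    return _quantile_unchecked(
        a, q, axis, out, overwrite_input, method, keepdims, weights)
    return _ureduce(a,
                    func=_quantile_ureduce_func,
    ...<5 lines>...
                    overwrite_input=overwrite_input,
                    method=method)
    r = func(a, **kwargs)
    result = _quantile(arr,
                       quantiles=q,
    ...<2 lines>...
                       out=out,
                       weights=wgt)
    slices_having_nans = np.isnan(arr[-1, ...])
                                  ~~~^^^^^^^^^
IndexError: index -1 is out of bounds for axis 0 with size 0
```

View pics/fin.png

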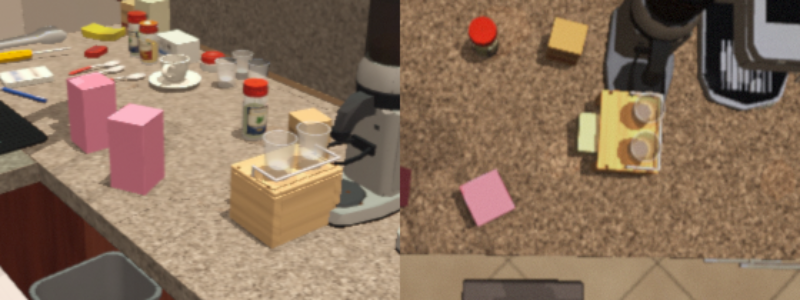

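The box's end sticks out about 30 mm, at (587,132) of the crop, straight and on centre. The push stopped on force at the back panel. The glasses, filter box and jar are where they stood, and the arm is clear.

```bash
python3 -c "
from bench import *
print(current_clock()); print(close_job())"
```

```text
21.15
the job is handed in; nothing more can be done
None
```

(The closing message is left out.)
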